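# Set and lock the carton gauge for a new batch

### The arm

A 7-joint arm with a two-finger parallel gripper is mounted at the origin on the work surface. World frame = base frame: x ahead of the robot, y to its left, z up, the work surface at z = 0. Lengths are in m, angles in rad, forces in N, time in s.
With the tool pointing down it reaches from about 0.4 to 0.9 m from the base axis. Payload 5.6 kg.
Tool frame: the origin (TCP) lies at the very end of the fingers, on their centre line; the grasp point (between the pads) lies 19 mm behind it; z points along the fingers, y is the line along which they close (so a half turn about z gives the same grasp; the last joint's range is limited). The gripper opens to 92 mm and grips with 3 to 60 N. Pads are 20 mm wide; open, the fingers measure 128 mm over their backs; the gripper's body (75 mm by 189 mm) begins 69 mm behind the grasp point.
Start: joints at [-1.35, 0.468, -0.012, 1.603, 0.006, 1.071, -0.056], TCP at [0.17, 0.628, 0.215] pointing down, gripper open.
Joint ranges: [-2.53, 2.53], [-0.31, 2.02], [-1.57, 1.55], [0.28, 2.44], [-1.29, 4.43], [0.15, 1.84], [-2.92, 2.92]. Speed limits (rad/s): [2.57, 2.57, 3.14, 3.14, 3.14, 3.14, 3.14].

### API

Orientations are given as a rotation vector (axis times angle).
In Python, from workcell import sense, read_camera, close_job gives the robot as it stands.
- The arm moves only by the shell command python3 -m pendant 'ROWS' [OPENING] [FORCE]. ROWS is JSON, a list of rows, each a list of 2 entries, a list of its own where there are three numbers: the shift along the tool's x, y, z in m, then the turn about the tool's z in degrees. A call has 1 to 20 rows; each row is the pose to reach, as a shift and turn from the pose commanded when the call began, along the tool's axes at that moment; what a row does not reach only later rows make up. A row lasts 1/12 s, in which the tool goes at most 41.7 mm and 7.16 degrees, less where a joint would pass 70% of its speed; a pose out of reach is approached as far as the arm can. A call with a gripper value outside its range is refused whole. OPENING is the opening, from 0 (shut) to 1 (fully open), set as the call begins (- or left out, the last holds). The fingers move at their own pace and stop on an object; FORCE is the grip in N (left out, the last holds). Time passes only in rows, so rows that repeat a pose let the fingers close. It gives the time, the measured TCP pose, the force, the opening and the grip force at its end, in the units of the state.
- sense(): the state, without advancing time (a new reading comes with each control period).
- read_camera(name): name is "scene" or "top" or "wrist"; returns a dict with "color" (480x640x3 uint8, red, green, blue), "fx", "fy", "cx", "cy" (pixels), "world_from_camera" (4x4, takes a point from camera to world coordinates). Camera axes: x right, y down, z forward; pixel columns grow to the right and rows downward; lengths in m; the calibration is good to about 2 mm. The wrist camera is an equidistant fisheye: a pixel r from the principal point sees the ray r / f radians off the axis. A picture is of the moment at which its call begins. There is no depth.
- close_job(): hands the job in; it is judged then, once.
The state is a dict: "t": time; "qpos": joint angles; "joint_velocities": joint speeds; "tau": joint torques, N m; "ee_pos": TCP position; "orientation": TCP orientation; "force": force on the tool from outside, world axes, zero at the start; "torque": the same for the moment, N m; "finger_gap": finger opening in m; "grasp_force": force on a finger pad.
Only numpy, scipy, OpenCV 4.12 (cv2) and the standard library are available. Lean on these libraries where they do the work, as an engineer would, in place of code of your own. Each camera call takes 0.05 s, during which the arm holds its last target. There are 200 camera calls.

### The job

Set up the carton gauge for the next batch: raise the fence's cam lever to free it, slide the fence along so that it pushes the carton square against the end stop and its sprung pad is pressed in about half-way, then flip the cam lever fully down again so that the fence stays locked there with the carton firmly held. Also turn the batch counter's reset knob back to its zero stop. Do not crush the carton, and leave the tape dispenser, the tape roll and the mug where they are.

Things in the scene. Friction and masses are not known exactly. Their poses are not given: they have to be found in the camera images.
- gauge: the carton gauge, an aluminium deck 16 mm thick, fixed on the bench; origin on the bench. Its y axis is the fence's sliding direction, towards the end stop; its x axis points to the far side of the bench. The deck spans x -105 to +85 mm and y -150 to +240 mm. Guides 14 mm high at x = +-60 mm border the carton's channel.
- channel_end (a point): nominal place of the steel end stop's face (100 mm wide, 50 mm high, at right angles to the gauge's y), at y = 190 mm on the gauge, 41 mm above the bench. The stop really stands anywhere within 10 mm of it along the gauge's y, not measured: feel it by pushing the carton home. Dragging the carton takes up to 3 N.
- fence: the sliding grey fence; slides along the gauge's y on a rail along the deck's near edge, about 2 N of friction when free. Origin on the rail's top, in the middle of the saddle (28 mm above the bench), straight below the lever's hinge. It carries the lever and, on its crosshead, a sprung pad facing +y.
- fence_face (a point): middle of the front face of the fence's sprung black pad when the pad is fully out (70 mm wide, 30 mm high, 46 mm above the bench). The point moves with the fence, not with the pad. The pad gives up to 12 mm, at 1.25 N per mm (15 N when bottomed).
- cam_lever (a joint): angle of the cam lever on the fence's saddle, rad: 0 = lying level, pointing to the gauge's -x (towards the robot), fully locked; grows as the lever is raised; 1.57 = upright; stop at 1.7. The cam bites below about 0.8 and is free above; it takes up to about 10 N at the end of the lever.
- lever_hinge (a point): the lever's hinge axis, 46 mm above the bench, parallel to the gauge's y
- lever_grip (a point): the middle of the lever's steel grip, 75 mm from the hinge; the grip is 14 mm wide (along the gauge's y), 12 mm thick and 36 mm long, and ends 92 mm from the hinge. When locked there is free space of 40 mm under it.
- carton: a closed black carton with a kraft strip along its top, 100 mm (x) by 150 mm (y) by 60 mm high, loose on the gauge's deck between the guides, about 0.25 kg; origin in the middle of its underside
- counter: the batch counter, a grey box 85 x 85 mm, 45 mm high, fixed on the bench left or right of the gauge; origin in the middle of its underside; a row of four white drums on its -x face
- reset_knob (a joint): angle of the counter's reset knob, rad: 0 = at its zero stop, the knob's bar along the counter's x axis; grows as the knob is turned clockwise seen from above, so it goes back to zero counter-clockwise; 0.05 N m of friction
- reset_knob_grip (a point): on the axis of the reset knob, mid-height of its bar grip, 82 mm above the bench; the black bar is 40 mm long, 14 mm wide and its top is 89 mm above the bench. It sits on a disc 42 mm across whose top is 59 mm above the bench. The point's x axis runs along the bar.
- tape_roll: a roll of packing tape, a ring 90 mm across and 48 mm high; a bystander; leave it where it is
- tape_gun: a bench tape dispenser, 85 x 70 mm, 64 mm high, a kraft roll on a dark steel foot; a bystander; leave it where it is
- mug: a white mug, 80 mm across, 90 mm high; a bystander; leave it where it is
There are look-alikes about, which are no part of the job. Of the things shaped like the carton, the black one is meant.

How it is judged:
By the outcome, as a careful person would: the job done as asked, in the order asked, and still so for the second after the job is handed in, with the robot touching nothing.
It also fails if it takes over 59 s, if anything falls off the work surface, if the arm or the gripper's body presses on something with over 40 N, if the wrist force passes 120 N, or if a joint passes its speed limit or range.

## Working session

There is one attempt and no reset: what is moved stays moved. The work goes in short steps, Python scripts to look and compute and a shell command to move; the robot and the scene stay as the last step left them, time stands still between calls to the robot, and variables do not carry over. Pictures are saved under pics/ and viewed, at most 12 in all, crops included, and the job is handed in when it is done.

```bash
ls; mkdir -p pics; python3 - <<'E'
from workcell import sense, read_camera
import cv2,json,numpy as np,pickle
s=sense(); print({k:np.round(v,3).tolist() for k,v in s.items()})
for n in("scene","top"):
    c=read_camera(n); pickle.dump(c,open(f"{n}.pkl","wb"))
    cv2.imwrite(f"pics/{n}0.png",c["color"][:,:,::-1])
    print(n,c["fx"],c["fy"],c["cx"],c["cy"],np.round(c["world_from_camera"],4).tolist())
E
```

```text
pics
{'t': 0.0, 'qpos': [-1.35, 0.468, -0.012, 1.604, 0.006, 1.071, -0.056], 'joint_velocities': [-0.0, -0.001, 0.001, 0.001, 0.001, -0.001, -0.001], 'tau': [0.001, -52.056, -0.012, -24.374, -0.057, 0.017, 0.0], 'ee_pos': [0.169, 0.627, 0.214], 'orientation': [-0.413, -3.114, 0.003], 'force': [0.368, -0.028, 0.169], 'torque': [0.001, -0.027, 0.057], 'grasp_force': 0.0, 'finger_gap': 0.092}
scene 553.2504298696414 553.2504298696414 324.51687272938386 249.41128939761393 [[-0.5313, 0.5973, -0.6008, 1.3584], [0.8472, 0.3782, -0.3732, 0.5082], [0.0043, -0.7073, -0.7069, 1.1341], [0.0, 0.0, 0.0, 1.0]]
top 473.4254464366362 473.4254464366362 318.9016607587125 236.4664031272703 [[0.009, -0.9891, 0.1472, 0.3061], [-0.9999, -0.0071, 0.0132, -0.0332], [-0.012, -0.1473, -0.989, 1.1706], [0.0, 0.0, 0.0, 1.0]]
```

View pics/scene0.png

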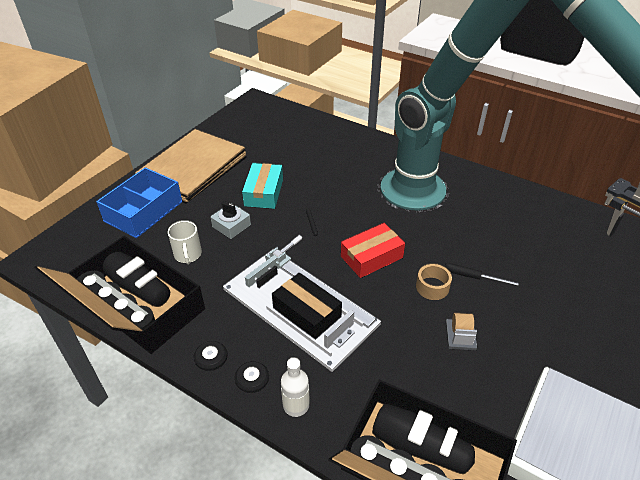

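View pics/top0.png

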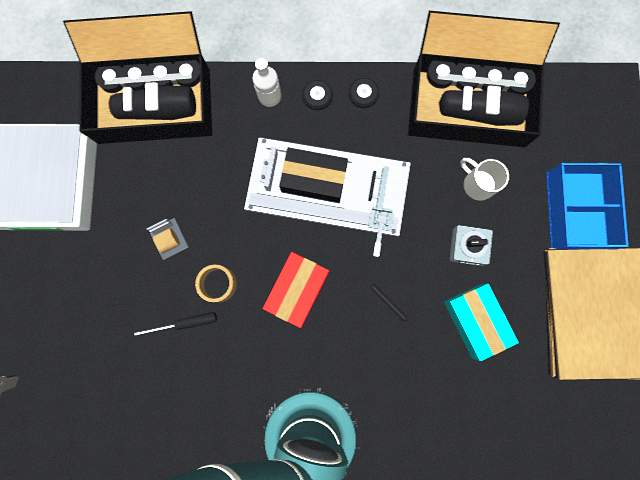

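The carton-shaped things are red (top 296,290), teal (482,322) and black with a kraft strip (312,175) inside the gauge. The black one is the one meant. The counter is at top (472,244) / scene (231,219), and the lever end is at top (377,252) / scene (299,238). I'll check them in one enlarged crop.

```bash
python3 - <<'E'
import cv2,numpy as np
t=cv2.imread("pics/top0.png");s=cv2.imread("pics/scene0.png")
def tile(im,x0,y0,w,h,k):
    o=cv2.resize(im[y0:y0+h,x0:x0+w],None,fx=k,fy=k,interpolation=cv2.INTER_CUBIC)
    for x in range((x0+9)//10*10,x0+w,10):
        cv2.line(o,((x-x0)*k,0),((x-x0)*k,4 if x%50 else 12),(0,0,255),1)
        if x%20==0: cv2.putText(o,str(x),((x-x0)*k,12),0,.3,(0,255,255),1)
    for y in range((y0+9)//10*10,y0+h,10):
        cv2.line(o,(0,(y-y0)*k),(4 if y%50 else 12,(y-y0)*k),(0,0,255),1)
        if y%20==0: cv2.putText(o,str(y),(5,(y-y0)*k+4),0,.3,(0,255,255),1)
    return o
O=np.zeros((600,800,3),np.uint8)
def put(o,x,y): O[y:y+o.shape[0],x:x+o.shape[1]]=o[:600-y,:800-x]
put(tile(t,240,130,178,130,3)[:, :],0,0)
put(tile(s,218,228,170,142,3),0,394-30+0) if 0 else None
put(tile(s,218,230,168,68,3),0,394)
put(tile(t,446,220,52,50,5),538,0)
put(tile(s,206,196,52,46,5),538,254)
cv2.imwrite("pics/crop1.png",O)
E
```

```text
(no output)
```

View pics/crop1.png

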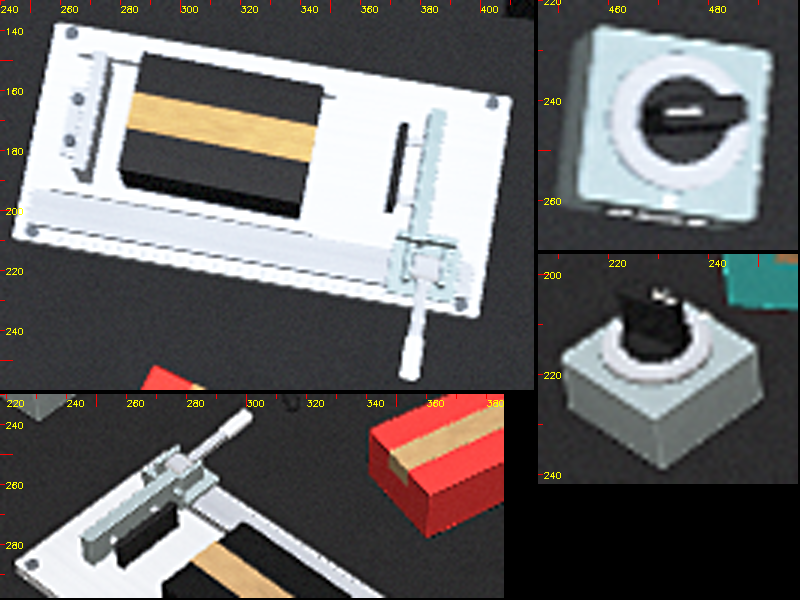

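```bash
cat >h.py <<'E'
import numpy as np,pickle
from scipy.optimize import least_squares
from scipy.spatial.transform import Rotation as R
from workcell import sense
def ray(c,u,v,fish=False):
    x,y=(u-c["cx"])/c["fx"],(v-c["cy"])/c["fy"]
    d=np.array([x,y,1.])
    if fish:
        r=np.hypot(x,y); d=np.array([np.sin(r)*x/r,np.sin(r)*y/r,np.cos(r)]) if r>1e-9 else np.array([0,0,1.])
    M=c["world_from_camera"]; d=M[:3,:3]@d
    return M[:3,3],d/np.linalg.norm(d)
def onz(c,u,v,z,fish=False):
    o,d=ray(c,u,v,fish); return o+d*(z-o[2])/d[2]
def tri(*obs): # obs: (cam,u,v[,fish])
    A=np.zeros((3,3));b=np.zeros(3);L=[ray(*o) for o in obs]
    for o,d in L: P=np.eye(3)-np.outer(d,d);A+=P;b+=P@o
    p=np.linalg.solve(A,b); return p,max(np.linalg.norm(np.cross(p-o,d)) for o,d in L)
def proj(c,p,fish=False):
    M=np.asarray(c["world_from_camera"]); q=M[:3,:3].T@(np.asarray(p)-M[:3,3])
    if fish:
        r=np.hypot(*q[:2]);q=np.array([*(q[:2]/r*np.arctan2(r,q[2])),1])
    return np.array([c["fx"]*q[0]/q[2]+c["cx"],c["fy"]*q[1]/q[2]+c["cy"]])
def delta(p,yaw_y=None):
    "shift in tool axes from the present pose to world p, and turn (deg) to put tool y along world angle yaw_y"
    s=sense();r=R.from_rotvec(s["orientation"]).as_matrix()
    t=None
    if yaw_y is not None:
        d=r.T@[np.cos(yaw_y),np.sin(yaw_y),0]; t=np.degrees(np.arctan2(-d[0],d[1])); t=(t+90)%180-90
    return r.T@(np.asarray(p)-s["ee_pos"]),t
E
python3 - <<'E'
from h import *
np.set_printoptions(precision=4,suppress=True)
T=pickle.load(open("top.pkl","rb"));S=pickle.load(open("scene.pkl","rb"))
loc=np.array([[.085,.24],[.085,-.15],[-.105,-.15],[-.105,.24]])
px=[(258.3,137.7),(410.3,162.3),(398.3,235.7),(244.3,209.3)]
W=np.array([onz(T,*p,.016)[:2] for p in px]);print(W)
def f(q):
    c,s=np.cos(q[2]),np.sin(q[2]);return (loc@np.array([[c,s],[-s,c]])+q[:2]-W).ravel()
r=least_squares(f,[.75,-.1,0]);print("gauge",r.x,"res",np.abs(r.fun).max());q=r.x
def l2w(x,y,z): c,s=np.cos(q[2]),np.sin(q[2]);return np.array([q[0]+c*x-s*y,q[1]+s*x+c*y,z])
def w2l(p): c,s=np.cos(q[2]),np.sin(q[2]);d=p[:2]-q[:2];return np.array([c*d[0]+s*d[1],-s*d[0]+c*d[1],p[2]])
np.save("g.npy",q)
for n,a,b in [("gripmid",(376.7,249.3),(296.3,240)),("gripend",(376.8,256.5),(300.5,236.5)),("gripstart",(377.3,242),(292,244)),("hinge",(381.7,218.3),(277.3,253)),
  ("farEnd crosshead top",(385,167),(247,278)),("counter corner far-left->?",(457.5,225.5),(231,211)),("knobmark",(475,242.5),(230.5,204))]:
    p,e=tri((T,*a),(S,*b));print(n,p,"err",e,"local",w2l(p))
# counter top corners z=.045
C=np.array([onz(T,446+(x-538)/5,220+y/5,.045) for x,y in [(593,25),(772,52),(753,222),(578,202)]]);print("counter",C,C.mean(0),np.linalg.norm(np.diff(C,axis=0),axis=1))
print("pad front",w2l(onz(T,240+388/3,130+(150)/3,.061)),w2l(onz(T,240+397/3,130+120/3,.061)))
print("carton -y",w2l(onz(T,240+322/3,130+85/3,.076)),w2l(onz(T,240+299/3,130+218/3,.016)),"+y",w2l(onz(T,240+145/3,130+52/3,.076)))
print("stop face",w2l(onz(T,240+108/3,130+52/3,.066)))
E
```

```text
[[ 0.7314  0.139 ]
 [ 0.6685 -0.2463]
 [ 0.4813 -0.2132]
 [ 0.545   0.1687]]
gauge [ 0.609  -0.084  -0.1642] res 0.0015826508973841025
gripmid [ 0.4432 -0.1558  0.0442] err 0.0010035585543302554 local [-0.1518 -0.098   0.0442]
gripend [ 0.4254 -0.1549  0.0443] err 0.0021678856279781955 local [-0.1696 -0.1     0.0443]
gripstart [ 0.4613 -0.1579  0.0422] err 0.0007008460213650432 local [-0.1337 -0.0971  0.0422]
hinge [ 0.5179 -0.1681  0.049 ] err 0.0008916059982808474 local [-0.0762 -0.0979  0.049 ]
farEnd crosshead top [ 0.6424 -0.176   0.0584] err 0.001216637802555777 local [ 0.0479 -0.0853  0.0584]
counter corner far-left->? [ 0.4939 -0.3372  0.1043] err 0.003035933700049567 local [-0.0722 -0.2686  0.1043]
knobmark [ 0.4556 -0.3775  0.0859] err 0.0009163567343039926 local [-0.1034 -0.3146  0.0859]
counter [[ 0.5039 -0.3499  0.045 ]
 [ 0.4913 -0.435   0.045 ]
 [ 0.4095 -0.4224  0.045 ]
 [ 0.4184 -0.3399  0.045 ]] [ 0.4558 -0.3868  0.045 ] [0.086  0.0828 0.0829]
pad front [ 0.0096 -0.0539  0.061 ] [ 0.0354 -0.0571  0.061 ]
carton -y [0.0491 0.0071 0.076 ] [-0.0475  0.0076  0.016 ] +y [0.0523 0.1515 0.076 ]
stop face [0.0505 0.1825 0.066 ]
```

The lever is level: the grip measured 44 mm high and 75.6 mm from the hinge, which matches the text. The gauge fits the deck's size to within 1.6 mm.

```bash
python3 - <<'E'
from h import *
np.set_printoptions(precision=4,suppress=True)
g=np.load("g.npy")
for p in [(.48,.25,.2),(.4432,-.1558,.16)]: print(delta(p,np.pi/2+g[2]))
E
```

```text
(array([-0.3982, -0.283 ,  0.0142]), np.float64(-5.710051803596286))
(array([-0.4685, -0.6842,  0.0548]), np.float64(-5.710051803596286))
```

```bash
python3 -m pendant '[[[-0.398,-0.283,0.014],-5.7],[[-0.398,-0.283,0.014],-5.7],[[-0.398,-0.283,0.014],-5.7],[[-0.398,-0.283,0.014],-5.7],[[-0.398,-0.283,0.014],-5.7],[[-0.398,-0.283,0.014],-5.7],[[-0.398,-0.283,0.014],-5.7],[[-0.398,-0.283,0.014],-5.7],[[-0.398,-0.283,0.014],-5.7],[[-0.398,-0.283,0.014],-5.7],[[-0.468,-0.684,0.055],-5.7],[[-0.468,-0.684,0.055],-5.7],[[-0.468,-0.684,0.055],-5.7],[[-0.468,-0.684,0.055],-5.7],[[-0.468,-0.684,0.055],-5.7],[[-0.468,-0.684,0.055],-5.7],[[-0.468,-0.684,0.055],-5.7],[[-0.468,-0.684,0.055],-5.7],[[-0.468,-0.684,0.055],-5.7],[[-0.468,-0.684,0.055],-5.7]]' 0.5 5
python3 - <<'E'
from h import *
import cv2
np.set_printoptions(precision=4,suppress=True)
g=np.load("g.npy"); print(delta((.4432,-.1558,.1),np.pi/2+g[2]))
c=read=__import__("workcell").read_camera("wrist"); pickle.dump(c,open("w1.pkl","wb"))
print(c["fx"],c["cx"],c["cy"],sense()["ee_pos"],c["world_from_camera"])
for n,p in [("gripmid",(.4432,-.1558,.044)),("knob",(.4558,-.3868,.089)),("gripend",(.4254,-.1549,.0443))]: print(n,proj(c,p,True))
cv2.imwrite("pics/w1.png",c["color"][:,:,::-1])
E
```

```text
t: 1.77
ee_pos: [0.4415, -0.1106, 0.1638]
orientation: [0.257, 3.131, 0.0]
force: [1.1, 1.0, 0.1]
finger_gap: 0.0463
grasp_force: 0.0
(array([-0.009 , -0.0443,  0.0638]), np.float64(0.0055471508613749165))
371.64829954431775 317.52345835373467 234.7524433840874 [ 0.441  -0.1193  0.1637] [[ 0.1624  0.9547  0.2493  0.371 ]
 [ 0.9867 -0.1569 -0.0416 -0.1004]
 [-0.0006  0.2527 -0.9675  0.3335]
 [ 0.      0.      0.      1.    ]]
gripmid [264.9434 240.2764]
knob [ 29.2355 303.5774]
gripend [261.6744 219.0898]
```

View pics/w1.png

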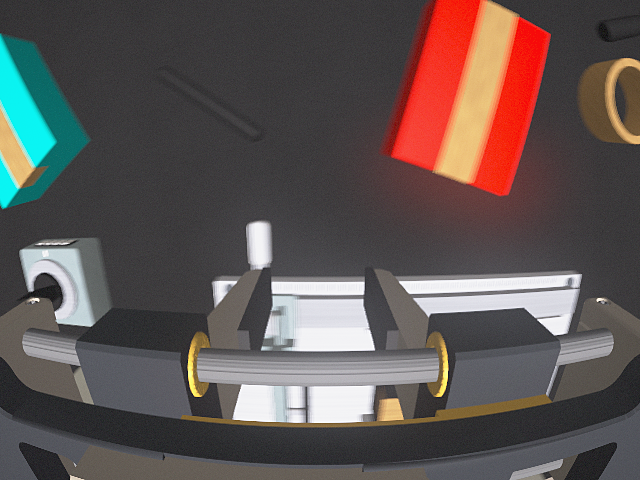

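The view shows the lever grip at (259,240), within about 6 px of where I predicted, with the arm still settling. The counter knob is at (45,300).

```bash
python3 -m pendant '[[[0,0,0],0],[[0,0,0],0],[[0,0,0],0]]'
python3 - <<'E'
from h import *
import cv2
np.set_printoptions(precision=4,suppress=True)
g=np.load("g.npy"); print(delta((.4432,-.1558,.027),np.pi/2+g[2]))
c=__import__("workcell").read_camera("wrist"); pickle.dump(c,open("w2.pkl","wb"))
im=c["color"];
for n,p in [("gripmid",(.4432,-.1558,.044)),("gripend",(.4254,-.1549,.0443))]: print(n,proj(c,p,True))
b=(im.min(2)>190).astype(np.uint8);b[:205]=0;b[275:]=0;b[:,:200]=0;b[:,320:]=0
n,l,st,ce=cv2.connectedComponentsWithStats(b);print(st[1:],ce[1:])
E
```

```text
t: 2.07
ee_pos: [0.442, -0.1075, 0.1637]
orientation: [-0.255, -3.131, -0.001]
force: [0.4, 0.1, -0.2]
finger_gap: 0.0461
grasp_force: 0.0
(array([-0.0091, -0.0475,  0.1367]), np.float64(0.08633714103139312))
gripmid [261.0609 240.3748]
gripend [257.7741 219.1997]
[[250 222  18  47 721]] [[258.7448 243.9487]]
```

```bash
python3 -m pendant '[[[-0.009,-0.048,0.02],0],[[-0.009,-0.048,0.04],0],[[-0.009,-0.048,0.08],0],[[-0.009,-0.048,0.115],0],[[-0.009,-0.048,0.136],0],[[-0.009,-0.048,0.136],0],[[-0.009,-0.048,0.136],0]]' 0.5 5 && python3 -m pendant '[[[0,0,0],0],[[0,0,0],0],[[0,0,0],0],[[0,0,0],0]]' 0 8
```

```text
t: 2.7
ee_pos: [0.4427, -0.1564, 0.0274]
orientation: [-0.254, -3.129, -0.001]
force: [-0.4, -0.3, 0.2]
finger_gap: 0.0458
grasp_force: 0.0
t: 3.03
ee_pos: [0.4441, -0.1576, 0.0292]
orientation: [0.257, 3.128, -0.0]
force: [0.1, -0.2, 0.0]
finger_gap: 0.0213
grasp_force: 0.0
```

```bash
python3 -m pendant '[[[0,0,0],0],[[0,0,0],0],[[0,0,0],0]]' 0 25 && python3 -m pendant '[[[-0.001,0,-0.011],0],[[-0.003,0,-0.022],0],[[-0.0075,0,-0.033],0],[[-0.013,0,-0.042],0],[[-0.020,0,-0.051],0],[[-0.028,0,-0.059],0],[[-0.038,0,-0.065],0],[[-0.048,0,-0.070],0],[[-0.055,0,-0.072],0],[[-0.055,0,-0.072],0],[[-0.055,0,-0.072],0]]'
```

```text
t: 3.28
ee_pos: [0.4441, -0.1558, 0.0287]
orientation: [0.256, 3.13, 0.004]
force: [0.4, 5.2, 3.3]
finger_gap: 0.0141
grasp_force: 25.0
t: 4.2
ee_pos: [0.4953, -0.1655, 0.1002]
orientation: [-0.257, -3.126, -0.004]
force: [-5.0, 2.9, 8.3]
finger_gap: 0.0136
grasp_force: 25.0
```

```bash
for i in 1; do python3 -m pendant '[[[0,0.012,0],0],[[0,0.024,0],0],[[0,0.036,0],0],[[0,0.048,0],0],[[0,0.050,0],0]]'; python3 -m pendant '[[[0,0.008,0],0],[[0,0.016,0],0],[[0,0.024,0],0]]'; python3 -m pendant '[[[0,0.003,0],0],[[0,0.006,0],0]]';  done; python3 - <<'E'
from h import *
import cv2
s=sense();print(s["ee_pos"],s["force"])
c=__import__("workcell").read_camera("top");im=c["color"][:,:,::-1]
cv2.imwrite("pics/t2.png",cv2.resize(im[125:265,235:420],None,fx=4,fy=4,interpolation=cv2.INTER_CUBIC))
E
```

```text
t: 4.62
ee_pos: [0.5037, -0.1156, 0.1001]
orientation: [-0.255, -3.127, -0.002]
force: [-5.6, 0.1, 5.9]
finger_gap: 0.0135
grasp_force: 25.0
t: 4.87
ee_pos: [0.5072, -0.0946, 0.1001]
orientation: [-0.259, -3.127, 0.002]
force: [-5.9, -3.2, 5.6]
finger_gap: 0.0135
grasp_force: 25.0
t: 5.03
ee_pos: [0.5082, -0.0884, 0.1002]
orientation: [-0.258, -3.127, 0.001]
force: [-5.2, -2.2, 5.3]
finger_gap: 0.0136
grasp_force: 25.0
[ 0.50824236 -0.08841348  0.10015787] [-5.22839366 -2.20426855  5.29176084]
```

View pics/t2.png

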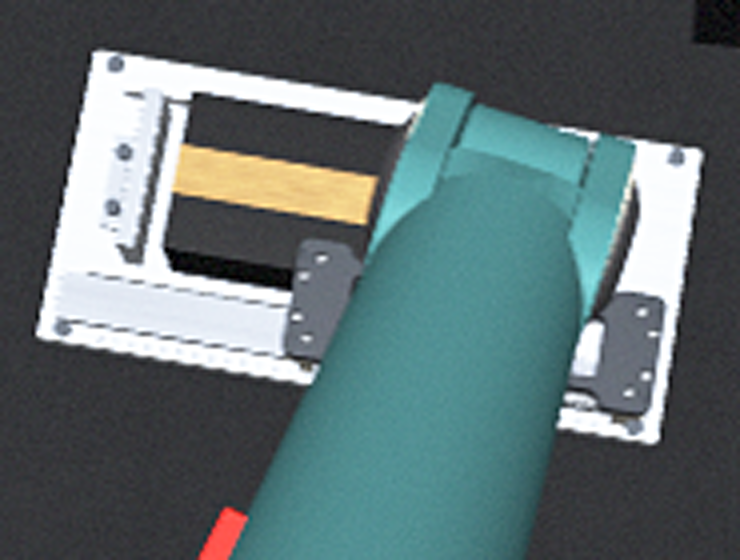

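The top view shows the carton, its corner at crop (190,95), has been pushed about 14 mm. It still has roughly 12 mm to go to the stop at crop (160,95). I'll continue in small steps and watch the force along y.

```bash
P(){ grep -E "t:|ee_pos|^force" | tr '\n' ' '; echo; }
python3 -m pendant '[[[0,0.002,0],0],[[0,0.004,0],0]]'|P
python3 -m pendant '[[[0,0.002,0],0],[[0,0.004,0],0]]'|P
python3 -m pendant '[[[0,0.001,0],0],[[0,0.002,0],0]]'|P
python3 -m pendant '[[[0,0.001,0],0],[[0,0.002,0],0]]'|P
python3 -m pendant '[[[0,0.001,0],0],[[0,0.002,0],0]]'|P
```

```text
t: 5.25 ee_pos: [0.5088, -0.085, 0.1002] force: [-5.7, -2.6, 6.0] 
t: 5.42 ee_pos: [0.5094, -0.0811, 0.1001] force: [-5.7, -2.7, 5.4] 
t: 5.58 ee_pos: [0.5098, -0.079, 0.1002] force: [-4.6, -3.0, 6.6] 
t: 5.75 ee_pos: [0.5101, -0.0771, 0.1002] force: [-5.3, -3.1, 6.5] 
t: 5.92 ee_pos: [0.5105, -0.0751, 0.1002] force: [-5.8, -2.9, 6.3]
```

```bash
P(){ grep -E "t:|ee_pos|^force" | tr '\n' ' '; echo; }
python3 -m pendant '[[[0,0.001,0],0],[[0,0.002,0],0]]'|P
python3 -m pendant '[[[0,0.001,0],0],[[0,0.002,0],0]]'|P
python3 -m pendant '[[[0,0.001,0],0],[[0,0.002,0],0]]'|P
python3 -m pendant '[[[0,0.001,0],0],[[0,0.002,0],0]]'|P
```

```text
t: 6.08 ee_pos: [0.5108, -0.0732, 0.1002] force: [-6.3, -3.2, 5.4] 
t: 6.25 ee_pos: [0.5111, -0.0712, 0.1001] force: [-6.3, -4.0, 5.9] 
t: 6.42 ee_pos: [0.5113, -0.0699, 0.1001] force: [-6.0, -5.9, 5.3] 
t: 6.58 ee_pos: [0.5116, -0.0686, 0.1002] force: [-6.1, -7.0, 6.1]
```

```bash
P(){ grep -E "t:|ee_pos|^force|gap" | tr '\n' ' '; echo; }
python3 -m pendant '[[[0,0.0015,0],0],[[0,0.0015,0],0],[[0,0.0015,0],0]]'|P
python3 - <<'E'
from h import *
import cv2
c=__import__("workcell").read_camera("scene");im=c["color"][:,:,::-1]
cv2.imwrite("pics/s2.png",cv2.resize(im[225:375,215:390],None,fx=4,fy=4,interpolation=cv2.INTER_CUBIC))
E
```

```text
t: 6.83 ee_pos: [0.5118, -0.0674, 0.1002] force: [-6.4, -7.0, 6.4] finger_gap: 0.0138
```

View pics/s2.png

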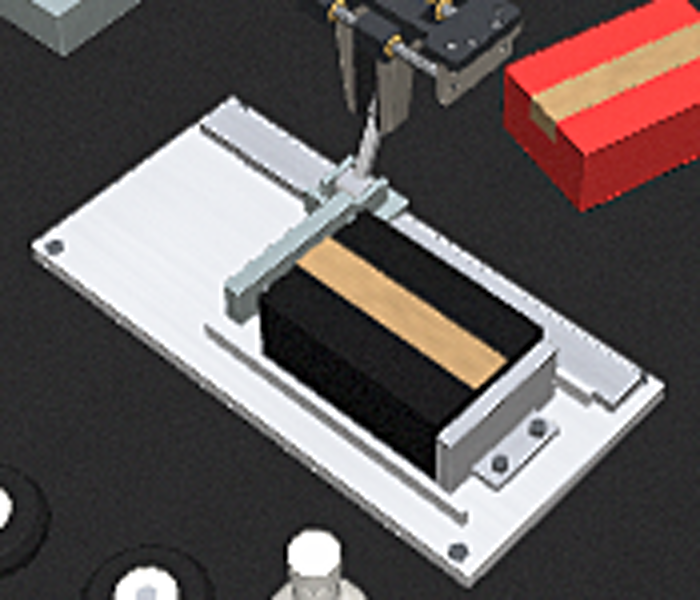

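The scene view shows the carton flat against the stop, whose face runs from crop (440,450) to (555,350), and the pad in contact. By travel and force the pad is pressed in about 6 mm. Now I'll lock the lever.

```bash
P(){ grep -E "t:|ee_pos|^force|gap" | tr '\n' ' '; echo; }
python3 -m pendant '[[[0.007,0,0.002],0],[[0.017,0,0.007],0],[[0.0265,0,0.0135],0],[[0.035,0,0.021],0],[[0.042,0,0.030],0],[[0.0475,0,0.0395],0]]'|P
python3 -m pendant '[[[0.004,0,0.0105],0],[[0.0065,0,0.0215],0],[[0.0075,0,0.0325],0],[[0.0075,0,0.035],0],[[0.0075,0,0.035],0]]'|P
```

```text
t: 7.38 ee_pos: [0.4707, -0.0605, 0.0625] force: [2.6, -9.0, 12.5] finger_gap: 0.0137 
t: 7.8 ee_pos: [0.4619, -0.059, 0.0257] force: [3.7, -9.0, -5.7] finger_gap: 0.0135
```

```bash
P(){ grep -E "t:|ee_pos|^force|gap" | tr '\n' ' '; echo; }
python3 -m pendant '[[[0,0,0],0],[[0,0,0],0],[[0,0,0],0]]' 0.5|P
python3 -m pendant '[[[0,0,-0.03],0],[[0,0,-0.06],0],[[0,0,-0.10],0],[[0,0,-0.13],0],[[0,0,-0.13],0]]' 0.5|P
python3 - <<'E'
from h import *
import cv2
w=__import__("workcell")
S=w.read_camera("scene");T=w.read_camera("wrist");pickle.dump(S,open("S3.pkl","wb"));pickle.dump(T,open("W3.pkl","wb"))
O=np.zeros((600,800,3),np.uint8)
a=cv2.resize(S["color"][225:345,215:345,::-1],None,fx=5,fy=5,interpolation=cv2.INTER_CUBIC)[:600,:460]
O[:600,:460]=a
b=cv2.resize(T["color"][180:400,:340,::-1],None,fx=1,fy=1);O[:220,460:800]=b
cv2.imwrite("pics/c3.png",O)
g=np.load("g.npy");print(delta((.4558,-.3868,.16),np.pi/2+g[2]))
c,s=np.cos(g[2]),np.sin(g[2])
# grip expected at lever 0, fence local y from tcp
p=sense()["ee_pos"];print(p)
for a in (0,.15,.3):
  x=-.0762-.092*np.cos(a);y=-s*(.4619-g[0])+c*(-.059-g[1]);z=.046+.092*np.sin(a)
  P=(g[0]+c*x-s*y,g[1]+s*x+c*y,z);print(a,proj(S,P),proj(T,P,True))
E
```

```text
t: 8.05 ee_pos: [0.46, -0.0552, 0.0256] force: [-0.6, 0.5, -0.5] finger_gap: 0.0313 
t: 8.47 ee_pos: [0.4637, -0.0553, 0.1608] force: [1.3, -0.5, -0.3] finger_gap: 0.0457 
(array([-0.04915644, -0.32837647, -0.003898  ]), np.float64(0.055322362177932405))
[ 0.46067591 -0.05479619  0.156486  ]
0 [325.85995441 252.91368344] [313.85909598 207.62797438]
0.15 [325.64114822 249.59484285] [313.70977112 212.51439508]
0.3 [324.92281354 246.70435125] [313.55102398 220.64623065]
```

View pics/c3.png

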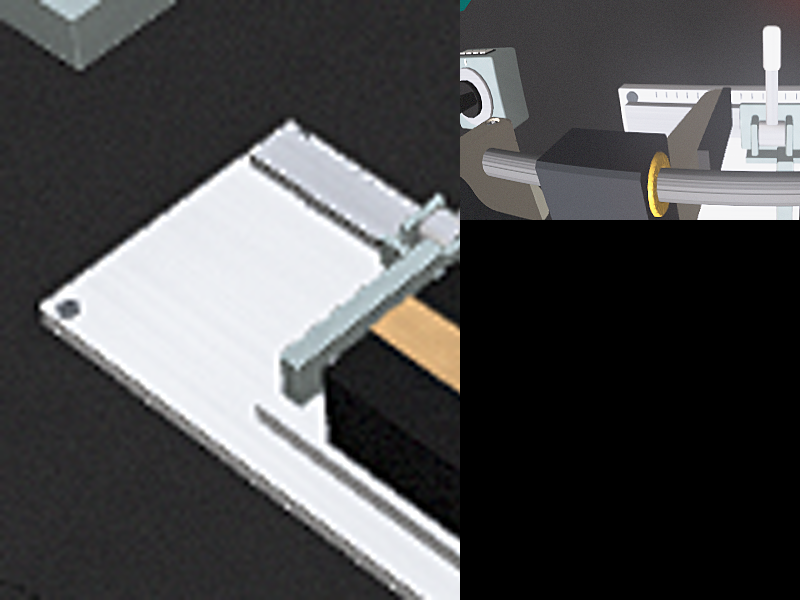

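The wrist view shows the lever end at (311,206). I predicted (314,207.6) for level, against row 212.5 at 0.15 rad, so it is down. Next I'll check that the fence didn't creep on release, and give the lever a gentle push from above to seat it.

```bash
P(){ grep -E "t:|ee_pos|^force|gap" | tr '\n' ' '; echo; }
python3 -m pendant '[[[0,-0.004,0.02],0],[[0,-0.004,0.04],0],[[0,-0.004,0.06],0],[[0,-0.004,0.08],0],[[0,-0.004,0.095],0],[[0,-0.004,0.095],0]]' 0|P
python3 -m pendant '[[[0,0,0.004],0],[[0,0,0.008],0],[[0,0,0.011],0],[[0,0,0.011],0]]' 0|P
python3 - <<'E'
from h import *
import cv2
S=pickle.load(open("S3.pkl","rb"))
a=cv2.resize(cv2.imread("pics/s2.png"),(175,150),interpolation=cv2.INTER_AREA)
b=S["color"][225:375,215:390,::-1].copy()
A=cv2.resize(a,None,fx=8,fy=8,interpolation=cv2.INTER_CUBIC);B=cv2.resize(b,None,fx=8,fy=8,interpolation=cv2.INTER_CUBIC)
for n,(x,y,w,h) in dict(crosshead=(54,55,25,28),carton=(108,80,30,30),deck=(8,55,12,12)).items():
    t=A[y*8:(y+h)*8,x*8:(x+w)*8]; r=cv2.matchTemplate(B[(y-6)*8:(y+h+6)*8,(x-6)*8:(x+w+6)*8],t,cv2.TM_CCOEFF_NORMED)
    _,m,_,l=cv2.minMaxLoc(r);print(n,m,(l[0]/8-6,l[1]/8-6),"px")
g=np.load("g.npy");c,s=np.cos(g[2]),np.sin(g[2])
p=np.array([.6,-.02,.06]);print("px per 10mm gauge y",proj(S,p+[-s*.01,c*.01,0])-proj(S,p))
E
```

```text
t: 9.07 ee_pos: [0.4556, -0.0591, 0.0565] force: [-0.2, -0.9, -0.3] finger_gap: 0.0082 
t: 9.4 ee_pos: [0.4591, -0.0594, 0.0513] force: [-7.9, 1.5, 24.6] finger_gap: 0.0002 
crosshead 0.9984695911407471 (0.0, 0.0) px
carton 0.9974614977836609 (0.0, 0.0) px
deck 0.9968262314796448 (0.0, 0.0) px
px per 10mm gauge y [2.88006104 1.98919491]
```

The lever is seated: the grip top is at 51 mm, which is level, and the fence and carton haven't moved between pictures. Next is the knob: I'll lift, move over it and look.

```bash
P(){ grep -E "t:|ee_pos|^force|gap" | tr '\n' ' '; echo; }
python3 -m pendant '[[[0,0,-0.04],0],[[0,0,-0.08],0],[[0,-0.03,-0.11],0],[[-0.02,-0.06,-0.14],0],[[-0.05,-0.1,-0.14],0],[[-0.10,-0.324,-0.14],0],[[-0.10,-0.324,-0.14],0],[[-0.10,-0.324,-0.14],0],[[-0.10,-0.324,-0.14],0],[[-0.10,-0.324,-0.14],0],[[-0.10,-0.324,-0.14],0],[[-0.10,-0.324,-0.14],0],[[-0.10,-0.324,-0.14],0],[[-0.10,-0.324,-0.14],0],[[-0.10,-0.324,-0.14],0]]' 0.5|P
python3 - <<'E'
from h import *
import cv2
c=__import__("workcell").read_camera("wrist");pickle.dump(c,open("W4.pkl","wb"))
u,v=proj(c,(.4558,-.3868,.075),True);print(u,v,sense()["ee_pos"])
x,y=int(u)-50,int(v)-50;print(x,y)
o=cv2.resize(c["color"][max(y,0):y+100,max(x,0):x+100,::-1],None,fx=6,fy=6,interpolation=cv2.INTER_CUBIC)
cv2.imwrite("pics/w4.png",o[:600])
E
```

```text
t: 10.65 ee_pos: [0.5056, -0.3935, 0.1895] force: [0.4, 1.0, -1.6] finger_gap: 0.0459 
317.4757789809692 167.26430137595776 [ 0.50575222 -0.39345785  0.18956334]
267 117
```

View pics/w4.png

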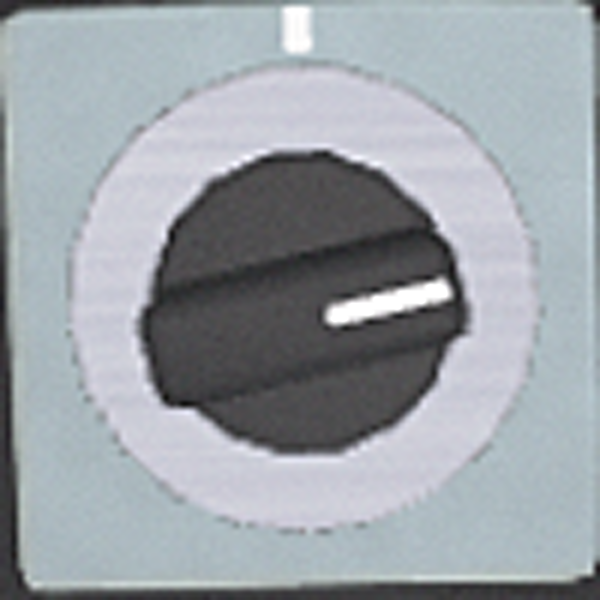

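Image up is −x here and right is +y. The knob's pointer, crop (330,315)→(450,290), points at +y. The index mark at crop (298,30) is on the −x side, so the knob must turn about 80° counter-clockwise, which is negative about tool z.

```bash
python3 - <<'E'
from h import *
np.set_printoptions(precision=4,suppress=True)
W=pickle.load(open("W4.pkl","rb"));T=pickle.load(open("top.pkl","rb"));S=pickle.load(open("scene.pkl","rb"))
px=lambda x,y:(267+x/6,117+y/6)
m,e=tri((W,*px(388,303),True),(T,475,242.5),(S,230.5,204));print("mark mid",m,e)
a,b=[onz(W,*px(*p),.089,True) for p in((330,315),(450,290))]
d=b-a;ang=np.arctan2(d[1],d[0]);print(a,b,np.linalg.norm(d),"bar deg",np.degrees(ang))
L=onz(W,*px(157,350),.089,True);Rr=onz(W,*px(455,285),.089,True);print("ends",L,Rr,np.linalg.norm(L-Rr),(L+Rr)/2)
ring=onz(W,*px(303,298),.045,True);disc=onz(W,*px(303,302),.059,True);print("ring",ring,"disc",disc)
c=onz(W,*px(298,30),.045,True);v=c-ring;z=np.arctan2(v[1],v[0]);print("zero dir",np.degrees(z),"turn cw deg",np.degrees(z-ang))
p=(ring+disc)/2;p[2]=.066
print(delta(p,ang+np.pi/2),sense()["qpos"])
E
```

```text
mark mid [ 0.4562 -0.3768  0.0868] 0.0012173832847601313
[ 0.4569 -0.3837  0.089 ] [ 0.4562 -0.3688  0.089 ] 0.014841485849043986 bar deg 92.88765794573182
ends [ 0.4577 -0.4051  0.089 ] [ 0.4557 -0.3681  0.089 ] 0.03696135048106319 [ 0.4567 -0.3866  0.089 ]
ring [ 0.4575 -0.387   0.045 ] disc [ 0.457 -0.387  0.059]
zero dir 171.81929064813792 turn cw deg 78.93163270240612
(array([ 0.049 , -0.0016,  0.1235]), np.float64(77.83433108313702)) [ 0.2305  0.5088  0.5241  1.6779 -0.2894  1.0329  2.2583]
```

```bash
python3 -m pendant '[[[0.02,0,0],-7],[[0.049,-0.0015,0],-14],[[0.049,-0.0015,0.0],-21],[[0.049,-0.0015,0.0],-28],[[0.049,-0.0015,0.0],-35],[[0.049,-0.0015,0.0],-42],[[0.049,-0.0015,0.0],-49],[[0.049,-0.0015,0.0],-56],[[0.049,-0.0015,0.0],-63],[[0.049,-0.0015,0.0],-70],[[0.049,-0.0015,0.0],-77],[[0.049,-0.0015,0.0],-84],[[0.049,-0.0015,0.02],-91],[[0.049,-0.0015,0.04],-98],[[0.049,-0.0015,0.06],-102],[[0.049,-0.0015,0.06],-102],[[0.049,-0.0015,0.06],-102]]' 0.4
python3 - <<'E'
from h import *
print(delta((.457,-.387,.066),np.radians(92.9-90)),sense()["qpos"])
E
```

```text
t: 12.12
ee_pos: [0.4569, -0.3799, 0.1227]
orientation: [2.241, -2.186, 0.011]
force: [21.5, 49.5, 128.1]
finger_gap: 0.037
grasp_force: 0.0
(array([ 6.34696107e-03, -8.40269069e-05,  5.67774137e-02]), np.float64(-1.4532924553397493)) [ 1.51091398  1.21084544 -1.57017014  1.76810604  1.22901849  1.50671298
  2.9214133 ]
```

Something is off: a force of 128 N, joint 3 at its limit and joint 7 at its limit. I'll look before moving anything.

```bash
python3 - <<'E'
from h import *
import cv2
s=sense(); print({k:np.round(v,3).tolist() for k,v in s.items()})
c=__import__("workcell").read_camera("scene");pickle.dump(c,open("S5.pkl","wb"))
cv2.imwrite("pics/s5.png",c["color"][:,:,::-1]); s=sense();print(s["t"],s["force"],s["ee_pos"])
E
```

```text
{'t': 12.117, 'qpos': [1.511, 1.211, -1.57, 1.768, 1.229, 1.507, 2.921], 'joint_velocities': [-0.092, 0.957, -0.087, 0.256, 1.097, 0.696, 0.01], 'tau': [9.095, -55.974, -32.179, -11.805, -0.239, -0.306, -0.136], 'ee_pos': [0.457, -0.38, 0.123], 'orientation': [2.241, -2.186, 0.011], 'force': [21.455, 49.516, 128.072], 'torque': [2.712, -2.719, 0.613], 'grasp_force': 0.0, 'finger_gap': 0.037}
12.1667 [ -7.05537545  -3.65086915 -23.27063031] [ 0.45033066 -0.37784409  0.10716559]
```

View pics/s5.png

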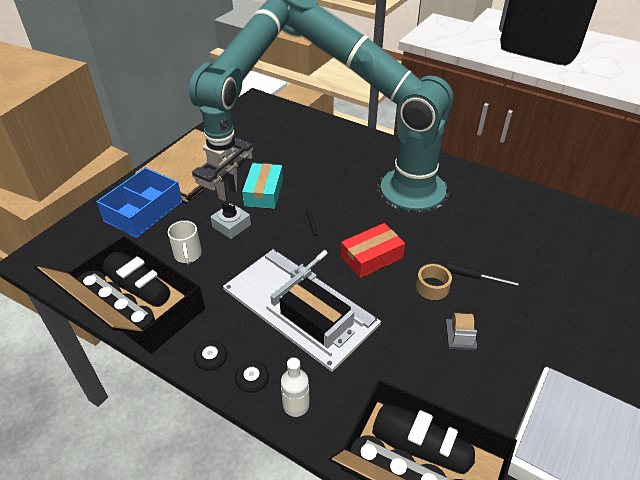

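Nothing has been hit. I misjudged joint 7's direction, so it ran to its limit and the elbow swung. Turning +78° would have left room. I'll back off slowly: settle, lift a little, then turn the other way by 180°, which gives the same grasp.

```bash
P(){ grep -E "t:|ee_pos|^force|orient" | tr '\n' ' '; echo; python3 -c "
from workcell import sense;print([round(float(x),2) for x in sense()['qpos']])"; }
python3 -m pendant '[[[0,0,-0.005],0],[[0,0,-0.010],0],[[0,0,-0.015],1],[[0,0,-0.020],3],[[0,0,-0.03],6]]'|P
python3 -m pendant '[[[0,0,-0.01],4],[[0,0,-0.02],8],[[0,0,-0.03],12],[[0,0,-0.03],16],[[0,0,-0.03],20]]'|P
python3 -m pendant '[[[0,0,0],4],[[0,0,0],8],[[0,0,0],12],[[0,0,0],16],[[0,0,0],20]]'|P
```

```text
t: 12.58 ee_pos: [0.4594, -0.3771, 0.1582] orientation: [2.126, -2.298, 0.022] force: [-0.1, 0.9, -0.0] 
[1.51, 1.13, -1.57, 1.75, 1.15, 1.5, 2.84]
t: 13.0 ee_pos: [0.4604, -0.3764, 0.1904] orientation: [1.695, -2.635, 0.031] force: [0.1, 0.1, 0.3] 
[1.52, 1.05, -1.55, 1.72, 1.07, 1.48, 2.53]
t: 13.42 ee_pos: [0.4603, -0.3762, 0.1898] orientation: [1.214, -2.893, 0.031] force: [-0.5, -0.8, -0.1] 
[1.51, 1.0, -1.51, 1.72, 1.03, 1.43, 2.21]
```

```bash
P(){ grep -E "t:|ee_pos|^force|orient" | tr '\n' ' '; echo; python3 -c "
from workcell import sense;print([round(float(x),2) for x in sense()['qpos']])"; }
python3 -m pendant '[[[0,0,0],6],[[0,0,0],12],[[0,0,0],18],[[0,0,0],24],[[0,0,0],30],[[0,0,0],36],[[0,0,0],42],[[0,0,0],48],[[0,0,0],54],[[0,0,0],60]]'|P
python3 -m pendant '[[[0,0,0],6],[[0,0,0],12],[[0,0,0],18],[[0,0,0],24],[[0,0,0],30],[[0,0,0],36],[[0,0,0],42],[[0,0,0],48],[[0,0,0],54],[[0,0,0],60],[[0,0,0],66],[[0,0,0],70],[[0,0,0],72],[[0,0,0],72],[[0,0,0],72]]'|P
python3 - <<'E'
from h import *
print(delta((.457,-.387,.066),np.radians(92.9-90)))
E
```

```text
t: 14.25 ee_pos: [0.4605, -0.3759, 0.1898] orientation: [0.397, 3.11, -0.031] force: [-0.1, -0.6, 0.1] 
[1.48, 0.85, -1.35, 1.73, 0.89, 1.3, 1.25]
t: 15.5 ee_pos: [0.4601, -0.376, 0.1884] orientation: [2.136, 2.283, -0.018] force: [-0.3, 0.1, -0.6] 
[1.39, 0.68, -1.11, 1.73, 0.68, 1.15, 0.15]
(array([-0.00853012, -0.00405195,  0.12260105]), np.float64(0.9102514515897155))
```

```bash
python3 -m pendant '[[[-0.0085,-0.004,0.02],1],[[-0.0085,-0.004,0.045],1],[[-0.0085,-0.004,0.07],1],[[-0.0085,-0.004,0.085],1],[[-0.0085,-0.004,0.085],1],[[-0.0085,-0.004,0.085],1]]' 0.5
python3 - <<'E'
from h import *
import cv2
print(delta((.457,-.387,.066),np.radians(92.9-90)))
c=__import__("workcell").read_camera("top");cv2.imwrite("pics/t6.png",c["color"][:,:,::-1])
for p in [(.4577,-.4051,.089),(.4557,-.3681,.089),(.457,-.387,.089)]: print(proj(c,p))
c=__import__("workcell").read_camera("wrist")
u,v=proj(c,(.457,-.387,.089),True);print(u,v)
cv2.imwrite("pics/w6.png",cv2.resize(c["color"][150:400,170:470,::-1],None,fx=2,fy=2))
E
```

```text
t: 16.0
ee_pos: [0.4554, -0.3859, 0.1001]
orientation: [2.163, 2.267, -0.014]
force: [0.4, -0.4, 0.9]
finger_gap: 0.0459
grasp_force: 0.0
(array([-0.00080132,  0.0016166 ,  0.03412246]), np.float64(-0.20854630862417878))
[487.09024735 241.70711108]
[470.9434935 242.4524875]
[479.18575738 241.95167035]
320.9181876906041 276.8808285222614
```

View pics/w6.png

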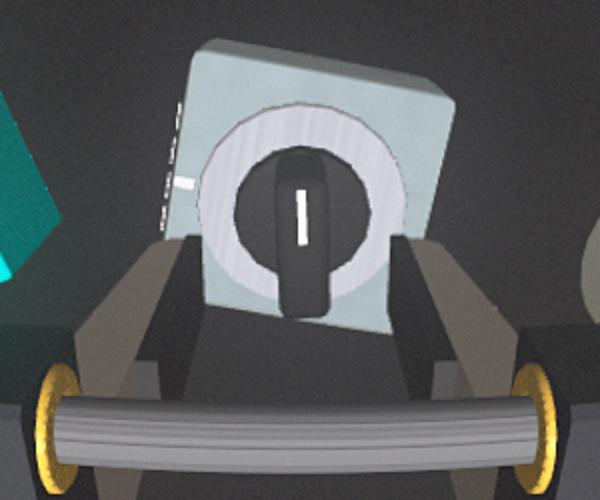

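The wrist view shows the bar centred between the fingers, at crop (302,235), with the pointer up and the index mark to the left at (184,183). That confirms about 80° counter-clockwise.

```bash
python3 -m pendant '[[[-0.001,0.0015,0.015],0],[[-0.001,0.0015,0.028],0],[[-0.001,0.0015,0.034],0],[[-0.001,0.0015,0.034],0]]' 0.5
python3 -m pendant '[[[0,0,0],0],[[0,0,0],0],[[0,0,0],0],[[0,0,0],0],[[0,0,0],0],[[0,0,0],0]]' 0 15
python3 -m pendant '[[[0,0,0],-4],[[0,0,0],-8],[[0,0,0],-12],[[0,0,0],-16],[[0,0,0],-20],[[0,0,0],-24],[[0,0,0],-28],[[0,0,0],-32],[[0,0,0],-36],[[0,0,0],-40]]'
python3 - <<'E'
from workcell import sense
s=sense();print(s["torque"],s["qpos"])
E
```

```text
t: 16.43
ee_pos: [0.4549, -0.387, 0.0629]
orientation: [2.168, 2.269, -0.015]
force: [-1.0, -0.4, -0.2]
finger_gap: 0.046
grasp_force: 0.0
t: 16.93
ee_pos: [0.4578, -0.3878, 0.0657]
orientation: [2.163, 2.265, -0.011]
force: [4.3, -1.2, -2.4]
finger_gap: 0.0139
grasp_force: 15.0
t: 17.77
ee_pos: [0.459, -0.3873, 0.0657]
orientation: [1.253, 2.871, -0.013]
force: [7.7, 0.6, -5.2]
finger_gap: 0.014
grasp_force: 15.0
[ 0.0558864  -1.88545581 -0.02864205] [ 1.38638807  0.90399789 -1.09597845  1.79116816  0.93965779  1.05919659
  0.6763249 ]
```

```bash
P(){ grep -E "t:|orient|^force" | tr '\n' ' '; python3 -c "
from workcell import sense;import numpy as np;s=sense();r=s['orientation'];print('torque',np.round(s['torque'],3),'yaw_y',round(2*np.degrees(np.arctan2(r[1],r[0]))-90,2),'q7',round(float(s['qpos'][6]),2))"; }
python3 -m pendant '[[[0,0,0],-4],[[0,0,0],-8],[[0,0,0],-12],[[0,0,0],-16],[[0,0,0],-20],[[0,0,0],-24],[[0,0,0],-28],[[0,0,0],-31],[[0,0,0],-34]]'|P
python3 -m pendant '[[[0,0,0],-1],[[0,0,0],-2]]'|P
python3 -m pendant '[[[0,0,0],-1],[[0,0,0],-2]]'|P
python3 -m pendant '[[[0,0,0],-1],[[0,0,0],-2]]'|P
python3 -m pendant '[[[0,0,0],-1],[[0,0,0],-2]]'|P
```

```text
t: 18.52 orientation: [0.359, 3.114, -0.014] force: [8.4, 1.6, -4.8] torque [ 0.568 -2.189 -0.048] yaw_y 76.83 q7 1.22
t: 18.68 orientation: [0.308, 3.119, -0.014] force: [8.5, 0.9, -4.5] torque [ 0.577 -2.122 -0.053] yaw_y 78.74 q7 1.25
t: 18.85 orientation: [0.253, 3.124, -0.014] force: [9.4, 1.7, -4.7] torque [ 0.625 -2.116 -0.003] yaw_y 80.73 q7 1.28
t: 19.02 orientation: [0.199, 3.128, -0.014] force: [8.8, 0.7, -4.4] torque [ 0.602 -2.155 -0.286] yaw_y 82.73 q7 1.31
t: 19.18 orientation: [0.145, 3.132, -0.014] force: [7.9, 2.0, -3.1] torque [ 0.577 -1.863 -0.4  ] yaw_y 84.68 q7 1.35
```

The torque rose to −0.4 N m at about 82°, which is the zero stop and matches the index mark's direction of 171.8°. I'll release, lift and verify.

```bash
python3 -m pendant '[[[0,0,0],0],[[0,0,0],0],[[0,0,0],0],[[0,0,0],0]]' 0.5|head -1; python3 -m pendant '[[[0,0,-0.02],0],[[0,0,-0.05],0],[[0,0,-0.08],0],[[0,0,-0.11],0],[[-0.03,0,-0.14],0],[[-0.05,0,-0.14],0],[[-0.05,0,-0.14],0],[[-0.05,0,-0.14],0]]'
python3 - <<'E'
from h import *
import cv2
w=__import__("workcell");W=w.read_camera("wrist");S=w.read_camera("scene")
u,v=proj(W,(.457,-.387,.075),True);print(u,v)
x,y=max(int(u)-50,0),max(int(v)-50,0);print(x,y)
O=np.zeros((600,800,3),np.uint8)
a=cv2.resize(W["color"][y:y+100,x:x+100,::-1],(300,300));O[:300,:300]=a
b=cv2.resize(S["color"][190:375,220:385,::-1],None,fx=3,fy=3,interpolation=cv2.INTER_CUBIC);O[:b.shape[0],300:300+b.shape[1]]=b[:,:500]
cv2.imwrite("pics/f7.png",O)
# compare with earlier frames for bystanders
S0=pickle.load(open("scene.pkl","rb"))["color"].astype(int);d=np.abs(S["color"].astype(int)-S0).max(2)
for n,(x,y,ww,h) in dict(mug=(165,218,40,48),roll=(412,260,44,42),gun=(442,308,40,45)).items(): print(n,d[y:y+h,x:x+ww].mean())
S3=pickle.load(open("S3.pkl","rb"))["color"].astype(int);dd=np.abs(S["color"].astype(int)-S3).max(2)
print("gauge since lock",dd[240:370,225:380].mean(),(dd[240:370,225:380]>60).sum())
E
```

```text
t: 19.52
t: 20.18
ee_pos: [0.5063, -0.3903, 0.2051]
orientation: [-0.146, -3.137, 0.018]
force: [-0.2, -0.6, -0.2]
finger_gap: 0.0462
grasp_force: 0.0
319.70423225132174 167.2370202023216
269 117
mug 7.254166666666666
roll 6.371212121212121
gun 6.832222222222223
gauge since lock 5.345359801488834 191
```

View pics/f7.png

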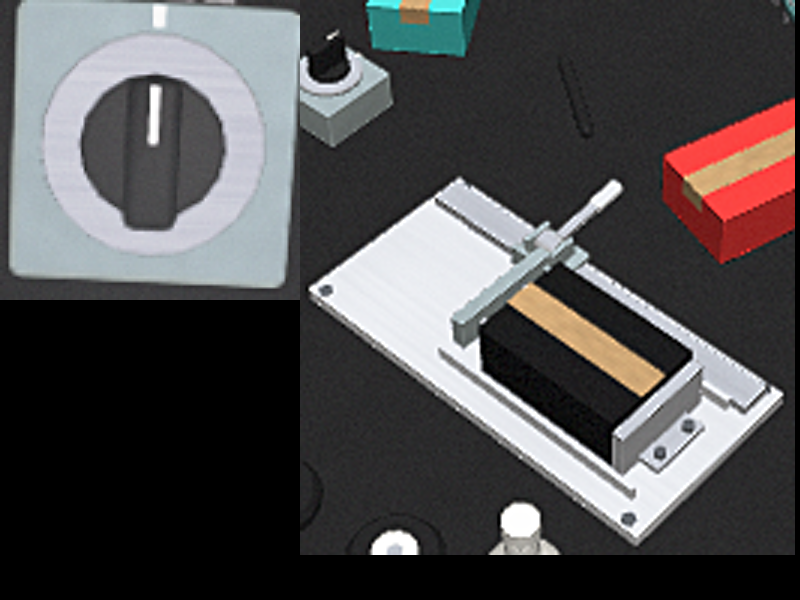

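The pointer is at the index mark, the lever is level, the carton is against the stop, and the bystanders are unchanged. Handing in.

```bash
python3 -c "
from workcell import close_job;print(close_job())"
```

```text
the job is handed in; nothing more can be done
None
```

The job is handed in at about 20 s with everything set as asked, but one turn over the counter ran the arm into its joint limits and the wrist force read about 128 N for an instant, over the 120 N limit, so it may be failed on that. The carton is held square on the stop with the pad in about 6 mm (from force and travel), the lever is fully down, the knob is at its zero stop, and the bystanders haven't moved.

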